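# Make room in the fittings row for the elbow box

## Task

In the galvanised tray stands a tight row of little plywood stock boxes. Nudge the box with the brass tee on its lid and the box with the straight brass coupling apart along the tray, keeping both standing in it, then put the box with the brass elbow, which stands on the bench, into the gap between them: upright on the tray floor and square with the row. Set it down, do not drop it.

Things in the scene. Friction and masses are not known exactly. Their poses are not given: they have to be found in the camera images.
- elbow_box: Plywood box, dark steel lid, 52 deep (x) by 46 wide (y) by 70 mm tall, about 0.35 kg, brass sample fixed on the lid, 21 mm high, within the middle 42 mm: an elbow (L from above). Stands on the bench at the robot's right, 25 mm or more clear all round, near two look-alikes with a round cap or a bare lid. Origin: centre of underside, z up.
- tee_box: Plywood box, dark steel lid, 52 deep (x) by 46 wide (y) by 70 mm tall, about 0.35 kg, brass sample fixed on the lid, 21 mm high, within the middle 42 mm: a tee (T from above). Stands in the tray beside straight_box (either side), square with it, 1 mm apart; slides with a few N, pushing the box beyond it along. Origin: centre of underside, z up.
- straight_box: Plywood box, dark steel lid, 52 deep (x) by 46 wide (y) by 70 mm tall, about 0.35 kg, brass sample fixed on the lid, 21 mm high, within the middle 42 mm: a straight coupling (bar along y). Stands in the tray beside tee_box; slides likewise. Origin: centre of underside, z up.
- tray: Fixed steel tray, inside 340 (y) by 76 mm (x), floor 4 mm thick, lips 3 mm thick, 18 mm high. Holds a row of four equal boxes along y, 1 mm apart: tee_box and straight_box in the middle, a capped and a bare box outside; row up to 20 mm off centre, 50 mm or more free at each end, 5 mm or more to each long lip. Origin: centre of underside, on the bench; z up.

How it is judged (in metres and radians):
On the way:
1. the tee box and the straight box stand in the tray with a gap between them wide enough for the elbow box (centres over 93 mm apart) (horizontal distance between tee_box and straight_box above 0.093 m and z of each of tee_box, straight_box in the frame of tray below 0.02 m), for 0.2 s.
At the end, for the whole second after the job is handed in: the elbow box stands on the tray floor between the tee box and the straight box; all three stand in the tray within 20 mm of its long centre line, upright within 8 degrees, square with the tray within 15 degrees, at rest (x of elbow_box in the frame of tray between -0.02 and 0.02 m and z of elbow_box in the frame of tray between -0.002 and 0.012 m and angle between each of elbow_box, tee_box, straight_box's own z axis and vertical below 0.14 rad and angle between the x axis of each of elbow_box, tee_box, straight_box and the x axis of tray, either way round below 0.26 rad and linear speed of each of elbow_box, tee_box, straight_box below 0.02 m/s and x of tee_box in the frame of tray between -0.02 and 0.02 m and z of tee_box in the frame of tray between -0.002 and 0.012 m and x of straight_box in the frame of tray between -0.02 and 0.02 m and z of straight_box in the frame of tray between -0.002 and 0.012 m and ((y of elbow_box in the frame of tee_box above 0.035 m and y of elbow_box in the frame of straight_box below -0.035 m) or (y of elbow_box in the frame of tee_box below -0.035 m and y of elbow_box in the frame of straight_box above 0.035 m))); the robot touches nothing.
It fails at once if the tee box or the straight box is lifted out of the tray (over 35 mm) or tipped over 30 degrees (z of any of tee_box, straight_box in the frame of tray above 0.039 m or angle between any of tee_box, straight_box's own z axis and vertical above 0.52 rad).
It fails at once if the elbow box is dropped: out of the fingers and faster than 0.6 m/s (contact force between elbow_box and the fingers below 0.1 N and linear speed of elbow_box above 0.6 m/s).
It also fails if it takes over 51 s, if anything falls off the work surface, if the arm or the gripper's body presses on something with over 40 N, if the wrist force passes 120 N, or if a joint passes its speed limit or range.

## Robot

A 6-joint arm with a two-finger parallel gripper is mounted at the origin on the work surface. World frame = base frame: x ahead of the robot, y to its left, z up, the work surface at z = 0. Lengths are in m, angles in degrees, forces in N, time in s.
With the tool pointing down it reaches from about 0.425 to 0.95 m from the base axis. Payload 14.7 kg.
Tool frame: the origin (TCP) lies at the very end of the fingers, on their centre line; the grasp point (between the pads) lies 19 mm behind it; z points along the fingers, y is the line along which they close (so a half turn about z gives the same grasp; the last joint's range is limited). The gripper opens to 85 mm and grips with 20 to 120 N. Pads are 22 mm wide; open, the fingers measure 114 mm over their backs; the gripper's body (76 mm by 85 mm) begins 54 mm behind the grasp point. The pads swing forward as they close: fully open they stand 13 mm farther back than shut.
Start: joints at [-73.602, 27.513, 91.461, -0, 61.026, -2.67], TCP at [0.212, -0.614, 0.231] pointing down, gripper open.
Joint ranges: [-157.49, 157.49], [-46.99, 117.5], [13.45, 153.17], [-89.5, 269.5], [5.16, 153.95], [-167.48, 167.48]. Speed limits (degrees/s): [108.29, 108.29, 136.94, 172.46, 172.46, 172.46].

## Interface

Orientations are given as a 3x3 rotation matrix whose columns are the frame's x, y, z axes.
In Python, from bench import arm, grab_frame gives the robot as it stands.
- The arm moves only by the tool drive_tool, never from a script. Its arguments are lists of equal length, an entry for each row: "offset": the shift along the tool's x, y, z in m, a list of three; "turn": the turn, a rotation vector about the tool's x, y, z in rad, a list of three; "claw": the closure, from 0 (fully open) to 1 (shut). In form: {"offset": [[tx, ty, tz], ...], "turn": [[ax, ay, az], ...], "claw": [claw, ...]}. A call has exactly 10 rows; each row shifts and turns the commanded pose from where the row before left it, along the tool's axes as they then stand; what a row does not reach is not made up. A row lasts 1/10 s, in which the tool goes at most 50 mm and 8.59 degrees, less where a joint would pass 70% of its speed; a pose out of reach is approached as far as the arm can. A call with a gripper value outside its range is refused whole. The fingers move at their own pace and stop on an object; "grip_force" is the grip in N (left out, the last holds). Time passes only in rows, so rows that do not move let the fingers close, or fill a call up. It gives the time, the measured TCP pose, the force, the opening and the grip force at its end, in the units of the state.
- arm.get_state(): the state, without advancing time (a new reading comes with each control period).
- grab_frame(name): name is "scene" or "top"; returns a dict with "image" (400x640x3 uint8, red, green, blue), "z_map" (400x640 float32, m along the optical axis (not along the pixel's ray), 0 where there is no reading), "fx", "fy", "cx", "cy" (pixels), "R" (3x3) and "t" (3): a world point X has camera coordinates R X + t. Camera axes: x right, y down, z forward; pixel columns grow to the right and rows downward; lengths in m; the calibration is good to about 2 mm. A picture is of the moment at which its call begins.
- arm.job_done(): hands the job in; it is judged then, once.
The state is a dict: "time": time; "joint_positions": joint angles; "joint_velocities": joint speeds; "tau": joint torques, N m; "position": TCP position; "orientation": TCP orientation; "wrist_force": force on the tool from outside, world axes, zero at the start; "torque": the same for the moment, N m; "opening": finger opening in m; "grasp_force": force on a finger pad.
Only numpy, scipy, OpenCV 4.12 (cv2) and the standard library are available. Lean on these libraries where they do the work, as an engineer would, in place of code of your own. Each camera call takes 0.05 s, during which the arm holds its last target. There are 200 camera calls.

## Working session

There is one attempt and no reset: what is moved stays moved. The work goes in short steps, Python scripts to look and compute and a tool call to move; the robot and the scene stay as the last step left them, time stands still between calls to the robot, and variables do not carry over. Pictures are saved under pics/ and viewed, at most 10 in all, crops included, and the job is handed in when it is done.

Besides the shell and the picture viewer there is one more tool, called by a JSON object that holds its "fn" and its "kwargs", one argument or row to a line. drive_tool: Moves the arm, as the interface text tells. Its arguments: {"type":"object","properties":{"offset":{"type":"array","items":{"type":"array","items":{"type":"number"}}},"turn":{"type":"array","items":{"type":"array","items":{"type":"number"}}},"claw":{"type":"array","items":{"type":"number"}},"grip_force":{"type":"number"}},"required":["offset","turn","claw"]}

```bash
mkdir -p pics; cat > h.py <<'E'
import numpy as np,cv2
from bench import arm,grab_frame
def world(f,u,v,z=None):
    R,t=np.array(f['R']),np.array(f['t'])
    d=np.array([(u-f['cx'])/f['fx'],(v-f['cy'])/f['fy'],1.])
    c=-R.T@t; w=R.T@d
    if z is None: s=float(f['z_map'][int(v),int(u)])
    else: s=(z-c[2])/w[2]
    return c+s*w
def cloud(f):
    v,u=np.mgrid[:400,:640]; z=f['z_map']
    P=np.stack([(u-f['cx'])/f['fx']*z,(v-f['cy'])/f['fy']*z,z],-1)
    return (P-np.array(f['t']))@np.array(f['R'])
def save(n,im): cv2.imwrite('pics/'+n,np.ascontiguousarray(im[...,::-1]))
E
python3 - <<'E'
from h import *
import pickle
s=arm.get_state();print(s['time'],s['position'],np.round(s['orientation'],3),s['wrist_force'],s['opening'])
for n in('top','scene'):
    f=grab_frame(n);pickle.dump(f,open(n+'.pkl','wb'));save(n+'0.png',f['image'])
    print(n,f['fx'],np.round(f['R'],3),f['t'])
E
```

```text
0.0 [ 0.21225919 -0.61393079  0.23067298] [[ 0.945  0.327 -0.   ]
 [ 0.327 -0.945  0.001]
 [ 0.    -0.001 -1.   ]] [-0.4636604  -0.12888001 -0.42729616] 0.085202776133521
top 411.12042182217283 [[ 0.003 -1.     0.008]
 [-0.998 -0.004 -0.071]
 [ 0.071 -0.007 -0.997]] [-0.07681899  0.54573092  0.77813045]
scene 428.1928048776523 [[-0.631  0.776  0.015]
 [ 0.522  0.438 -0.732]
 [-0.574 -0.454 -0.682]] [ 0.40485502 -0.2087846   1.09761173]
```

View pics/top0.png

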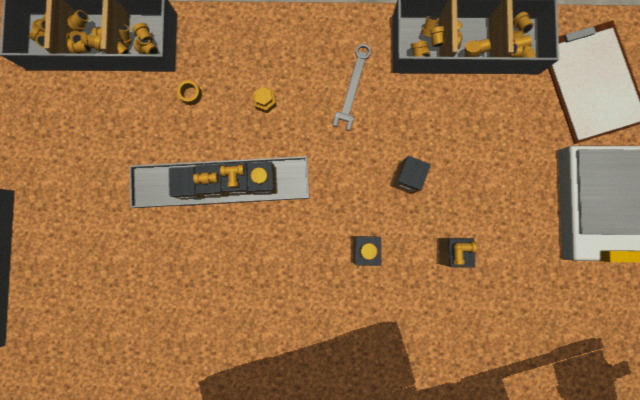

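View pics/scene0.png

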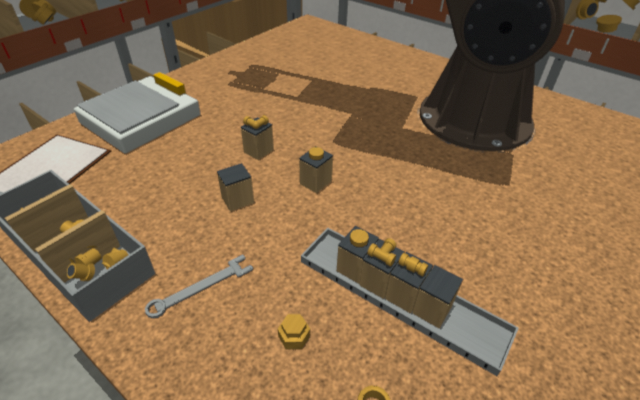

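The top view shows the tray (130–308, 158–207) with, from left, bare, straight (205,178), tee (232,176) and cap (260,176). The elbow box is at (462,252), and the look-alikes are at (368,251) and (412,174).

```bash
cat >> h.py <<'E'
def lids(f,zlo=.06,zhi=.1):
    P=cloud(f); m=((P[...,2]>zlo)&(P[...,2]<zhi)&(P[...,0]>.25)&(P[...,0]<.75)&(np.abs(P[...,1])<.45)&(f['z_map']>0)).astype(np.uint8)
    n,l,st,c=cv2.connectedComponentsWithStats(m)
    for i in range(1,n):
        if st[i,4]<150: continue
        q=P[l==i]; z=np.median(q[:,2]); a=cv2.minAreaRect((q[:,:2]*1000).astype(np.float32))
        print(c[i].round(),st[i,4],'z',z.round(4),'rect mm',np.round(a[0],1),np.round(a[1],1),round(a[2],1))
E
python3 - <<'E'
from h import *
import pickle
f=pickle.load(open('top.pkl','rb'));lids(f)
print('tray corners',[world(f,u,v,.018).round(4) for u,v in((130,166),(306,158),(309,203),(132,208))])
for n,u,v in(('st',205,178),('tee',232,176),('cap',260,176),('bare',182,181),('elb',456,244),('benchz',300,300),('trayfloor',150,190)):print(n,world(f,u,v).round(4))
im=f['image']
a=cv2.resize(im[150:215,125:315],None,fx=4,fy=4,interpolation=cv2.INTER_CUBIC)
b=cv2.resize(im[225:280,435:490],None,fx=5,fy=5,interpolation=cv2.INTER_CUBIC)
c=np.zeros((a.shape[0]+b.shape[0],a.shape[1],3),np.uint8);c[:a.shape[0]]=a;c[a.shape[0]:,:b.shape[1]]=b
save('crop.png',c)
E
```

```text
[414. 173.] 745 z 0.0708 rect mm [ 600.2 -238. ] [46.1 52.3] 68.7
[221. 178.] 3056 z 0.0754 rect mm [588.2 114.2] [ 55.1 188.4] 4.1
[368. 251.] 747 z 0.0716 rect mm [ 457.6 -153. ] [46.3 52. ] 88.3
[462. 252.] 803 z 0.0721 rect mm [ 455.7 -322.4] [50.8 47.3] 0.8
tray corners [array([0.6181, 0.3056, 0.018 ]), array([ 0.6354, -0.0373,  0.018 ]), array([ 0.5471, -0.0437,  0.018 ]), array([0.5361, 0.2988, 0.018 ])]
st [0.585  0.1374 0.0942]
tee [0.5894 0.0909 0.0899]
cap [0.5899 0.0416 0.088 ]
bare [0.5819 0.184  0.0755]
elb [ 0.4704 -0.3066  0.0855]
benchz [ 0.3587 -0.0268  0.0028]
trayfloor [0.5726 0.2709 0.0044]
```

View pics/crop.png

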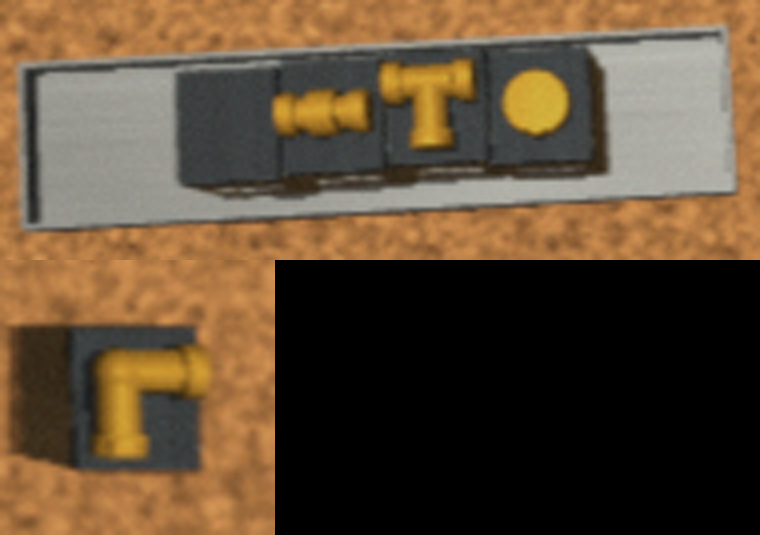

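```bash
python3 - <<'E'
from h import *
import pickle
f=pickle.load(open('top.pkl','rb'))
for n,x,y,z in(('bareTL',178,72,.074),('st',332,117,.074),('tee',435,108,.074),('cap',540,105,.074),('rowBL',180,184,.074),('rowTR',590,47,.074),('rowBR',592,162,.074),('lTL',20,65,.018),('lTR',726,28,.018),('lBR',735,192,.018),('lBL',25,230,.018)):
    print(n,world(f,125+x/4,150+y/4,z).round(4))
for x,y in((136,397),(72,325),(197,325),(200,470),(78,467)):print('elb',world(f,435+x/5,225+(y-260)/5,.07).round(4))
E
```

```text
bareTL [0.6057 0.2078 0.074 ]
st [0.5855 0.1377 0.074 ]
tee [0.5898 0.0912 0.074 ]
cap [0.5913 0.0437 0.074 ]
rowBL [0.5547 0.2054 0.074 ]
rowTR [0.618  0.0214 0.074 ]
rowBR [0.5655 0.0198 0.074 ]
lTL [0.6176 0.3056 0.018 ]
lTR [ 0.6374 -0.0383  0.018 ]
lBR [ 0.5568 -0.0432  0.018 ]
lBL [0.537  0.3002 0.018 ]
elb [ 0.4549 -0.3226  0.07  ]
elb [ 0.4808 -0.2999  0.07  ]
elb [ 0.4809 -0.3453  0.07  ]
elb [ 0.4288 -0.3452  0.07  ]
elb [ 0.4297 -0.3011  0.07  ]
```

{"fn": "drive_tool", "kwargs": {
  "offset": [
    [0,0,0],
    [0,0,0],
    [0,0,0],
    [0,0,0],
    [0,0,0],
    [0,0,0],
    [0,0,0],
    [0,0,0],
    [0,0,0],
    [0,0,0]
  ],
  "turn": [
    [0,0,-0.1437],
    [0,0,-0.1437],
    [0,0,-0.1437],
    [0,0,-0.1437],
    [0,0,-0.1437],
    [0,0,-0.1437],
    [0,0,-0.1437],
    [0,0,-0.1437],
    [0,0,-0.1437],
    [0,0,0]
  ],
  "claw": [0,0,0,0,0,0,0,0,0,0],
  "grip_force": 25
}}

```text
time: 1.1
position: [0.2123, -0.6141, 0.231]
orientation: [[-0.058, 0.998, -0.0], [0.998, 0.058, 0.001], [0.001, -0.0, -1.0]]
wrist_force: [0.6, 0.4, -0.3]
opening: 0.0855
grasp_force: 0.0
```

{"fn": "drive_tool", "kwargs": {
  "offset": [
    [0.0364,0.0208,0],
    [0.0364,0.0208,0],
    [0.0364,0.0208,0],
    [0.0364,0.0208,0],
    [0.0364,0.0208,0],
    [0.0364,0.0208,0],
    [0.0364,0.0208,0],
    [0.0364,0.0208,0],
    [0.0364,0.0208,0],
    [0.0364,0.0208,0]
  ],
  "turn": [
    [0,0,0],
    [0,0,0],
    [0,0,0],
    [0,0,0],
    [0,0,0],
    [0,0,0],
    [0,0,0],
    [0,0,0],
    [0,0,0],
    [0,0,0]
  ],
  "claw": [0,0,0,0,0,0,0,0,0,0]
}}

```text
time: 2.1
position: [0.4003, -0.2378, 0.2314]
orientation: [[-0.05, 0.999, 0.0], [0.999, 0.05, -0.0], [-0.0, 0.0, -1.0]]
wrist_force: [0.2, -0.3, 0.5]
opening: 0.0854
grasp_force: 0.0
```

{"fn": "drive_tool", "kwargs": {
  "offset": [
    [0.0364,0.0208,0.01],
    [0.0364,0.0208,0.01],
    [0.0364,0.0208,0.01],
    [0.0364,0.0208,0.01],
    [0.0364,0.0208,0.01],
    [0.0364,0.0208,0.01],
    [0.0364,0.0208,0.01],
    [0.0364,0.0208,0.01],
    [0.0364,0.0208,0.01],
    [0.0364,0.0208,0.01]
  ],
  "turn": [
    [0,0,0],
    [0,0,0],
    [0,0,0],
    [0,0,0],
    [0,0,0],
    [0,0,0],
    [0,0,0],
    [0,0,0],
    [0,0,0],
    [0,0,0]
  ],
  "claw": [0,0,0,0,0,0,0,0,0,0]
}}

```text
time: 3.1
position: [0.5879, 0.1373, 0.1307]
orientation: [[-0.05, 0.999, -0.0], [0.999, 0.05, -0.0], [-0.0, -0.0, -1.0]]
wrist_force: [0.8, -0.5, 0.1]
opening: 0.0852
grasp_force: 0.0
```

{"fn": "drive_tool", "kwargs": {
  "offset": [
    [0,-0.003,0.01],
    [0,0,0.0115],
    [0,0,0.0115],
    [0,0,0.0115],
    [0,0,0.0115],
    [0,0,0.0115],
    [0,0,0.0115],
    [0,0,0.012],
    [0,0,0],
    [0,0,0]
  ],
  "turn": [
    [0,0,-0.007],
    [0,0,0],
    [0,0,0],
    [0,0,0],
    [0,0,0],
    [0,0,0],
    [0,0,0],
    [0,0,0],
    [0,0,0],
    [0,0,0]
  ],
  "claw": [0,0,0,0,0,0,0,0,0,0]
}}

```text
time: 4.1
position: [0.5844, 0.1354, 0.04]
orientation: [[-0.062, 0.998, -0.001], [0.998, 0.062, -0.0], [-0.0, -0.001, -1.0]]
wrist_force: [0.0, -0.0, 0.0]
opening: 0.0854
grasp_force: 0.0
```

{"fn": "drive_tool", "kwargs": {
  "offset": [
    [0,0,0],
    [0,0,0],
    [0,0,0],
    [0,0,0],
    [0,0,0],
    [0,0,0],
    [0,0,0],
    [0,0,0],
    [0,0,0],
    [0,0,0]
  ],
  "turn": [
    [0,0,0],
    [0,0,0],
    [0,0,0],
    [0,0,0],
    [0,0,0],
    [0,0,0],
    [0,0,0],
    [0,0,0],
    [0,0,0],
    [0,0,0]
  ],
  "claw": [0.2,0.3,0.4,0.6,0.6,0.6,0.6,0.6,0.6,0.6]
}}

```text
time: 5.1
position: [0.585, 0.1355, 0.041]
orientation: [[-0.062, 0.998, 0.001], [0.998, 0.062, 0.0], [0.0, 0.001, -1.0]]
wrist_force: [0.1, -0.0, 6.0]
opening: 0.0518
grasp_force: 26.2
```

{"fn": "drive_tool", "kwargs": {
  "offset": [
    [0.003,0,0],
    [0.006,0,0],
    [0.007,0,0],
    [0.007,0,0],
    [0.007,0,0],
    [0.007,0,0],
    [0.007,0,0],
    [0.007,0,0],
    [0.005,0,0],
    [0.002,0,0]
  ],
  "turn": [
    [0,0,0],
    [0,0,0],
    [0,0,0],
    [0,0,0],
    [0,0,0],
    [0,0,0],
    [0,0,0],
    [0,0,0],
    [0,0,0],
    [0,0,0]
  ],
  "claw": [0.6,0.6,0.6,0.6,0.6,0.6,0.6,0.6,0.6,0.6]
}}

```text
time: 6.1
position: [0.5813, 0.1932, 0.041]
orientation: [[-0.063, 0.998, 0.001], [0.998, 0.063, -0.0], [-0.0, 0.001, -1.0]]
wrist_force: [0.6, -7.8, 8.6]
opening: 0.0515
grasp_force: 28.6
```

{"fn": "drive_tool", "kwargs": {
  "offset": [
    [0,0,0],
    [0,0,0],
    [0,0,0],
    [0,0,0],
    [0,0,0],
    [0,0,-0.01],
    [0,0,-0.02],
    [0,0,-0.04],
    [0,0,-0.04],
    [0,0,-0.03]
  ],
  "turn": [
    [0,0,0],
    [0,0,0],
    [0,0,0],
    [0,0,0],
    [0,0,0],
    [0,0,0],
    [0,0,0],
    [0,0,0],
    [0,0,0],
    [0,0,0]
  ],
  "claw": [0.4,0.2,0,0,0,0,0,0,0,0]
}}

```text
time: 7.1
position: [0.5813, 0.1934, 0.1834]
orientation: [[-0.062, 0.998, 0.002], [0.998, 0.062, 0.001], [0.0, 0.002, -1.0]]
wrist_force: [-0.4, -0.4, -1.4]
opening: 0.085
grasp_force: 0.0
```

{"fn": "drive_tool", "kwargs": {
  "offset": [
    [0,0,0],
    [-0.043,-0.0105,0],
    [-0.043,-0.0105,0],
    [-0.043,-0.0105,0],
    [-0.043,-0.0105,0],
    [-0.043,-0.0105,0],
    [-0.043,-0.0105,0],
    [-0.043,-0.0105,0],
    [-0.043,-0.0105,0],
    [-0.043,-0.0105,0]
  ],
  "turn": [
    [0,0,0.06],
    [0,0,0],
    [0,0,0],
    [0,0,0],
    [0,0,0],
    [0,0,0],
    [0,0,0],
    [0,0,0],
    [0,0,0],
    [0,0,0]
  ],
  "claw": [0,0,0,0,0,0,0,0,0,0]
}}

```text
time: 8.1
position: [0.4866, -0.1956, 0.1811]
orientation: [[-0.002, 1.0, 0.001], [1.0, 0.002, -0.0], [-0.0, 0.001, -1.0]]
wrist_force: [0.8, -0.6, -0.1]
opening: 0.0857
grasp_force: 0.0
```

{"fn": "drive_tool", "kwargs": {
  "offset": [
    [-0.043,-0.0105,0],
    [-0.043,-0.0105,0],
    [-0.043,-0.0105,0],
    [0,0,0.01],
    [0,0,0.02],
    [0,0,0.02],
    [0,0,0.01],
    [0,0,0],
    [0,0,0],
    [0,0,0]
  ],
  "turn": [
    [0,0,0],
    [0,0,0],
    [0,0,0],
    [0,0,0],
    [0,0,0],
    [0,0,0],
    [0,0,0],
    [0,0,0],
    [0,0,0],
    [0,0,0]
  ],
  "claw": [0,0,0,0,0,0,0,0,0,0]
}}

```text
time: 9.1
position: [0.4566, -0.3232, 0.1212]
orientation: [[-0.003, 1.0, 0.001], [1.0, 0.003, -0.001], [-0.001, 0.001, -1.0]]
wrist_force: [-0.6, -1.1, 0.3]
opening: 0.0853
grasp_force: 0.0
```

```bash
python3 - <<'E'
from h import *
import pickle
f=grab_frame('top');pickle.dump(f,open('top1.pkl','wb'));lids(f)
a=cv2.resize(f['image'][150:215,125:315],None,fx=4,fy=4,interpolation=cv2.INTER_CUBIC)
b=cv2.resize(f['image'][150:300,390:580],None,fx=2,fy=2)
c=np.zeros((560,760,3),np.uint8);c[:260]=a;c[260:,:380]=b;save('t1.png',c)
E
```

```text
[414. 173.] 752 z 0.0708 rect mm [ 600.1 -238. ] [46.2 52.5] 68.6
[247. 176.] 1521 z 0.076 rect mm [591.4  66.9] [53.2 94.5] 1.0
[164. 182.] 1573 z 0.0751 rect mm [580.  218.1] [52.2 93.9] 4.3
[368. 251.] 745 z 0.0716 rect mm [ 457.5 -152.7] [46.3 51.9] 87.6
[462. 252.] 804 z 0.0723 rect mm [ 455.6 -322.5] [50.7 47.4] 0.5
```

View pics/t1.png

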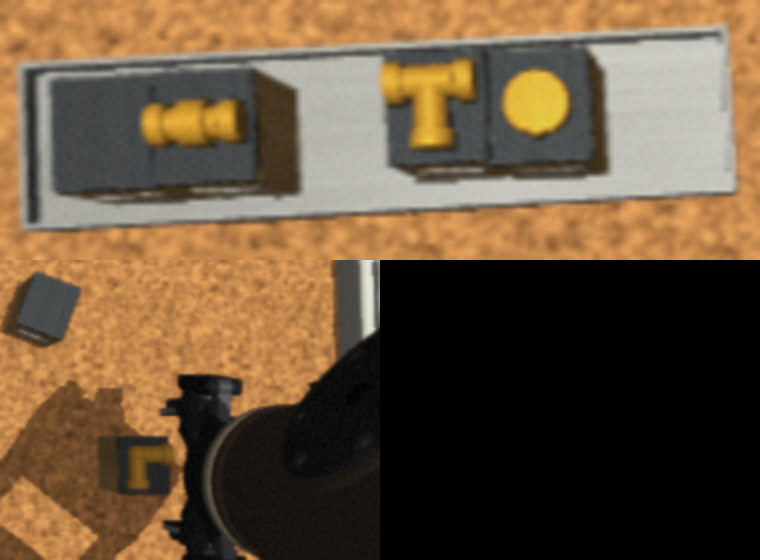

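The gap in the tray is open: the straight lid ends at about crop x=256 and the tee lid starts at about 388, roughly 58 mm. The gripper is over the elbow box.

{"fn": "drive_tool", "kwargs": {
  "offset": [
    [0,-0.001,0.01],
    [0,0,0.012],
    [0,0,0.012],
    [0,0,0.012],
    [0,0,0.012],
    [0,0,0.012],
    [0,0,0.01],
    [0,0,0.005],
    [0,0,0],
    [0,0,0]
  ],
  "turn": [
    [0,0,0],
    [0,0,0],
    [0,0,0],
    [0,0,0],
    [0,0,0],
    [0,0,0],
    [0,0,0],
    [0,0,0],
    [0,0,0],
    [0,0,0]
  ],
  "claw": [0,0,0,0,0,0,0,0,0,0]
}}

```text
time: 10.15
position: [0.4552, -0.3231, 0.0354]
orientation: [[-0.002, 1.0, 0.0], [1.0, 0.002, -0.0], [-0.0, 0.0, -1.0]]
wrist_force: [-0.2, -0.1, 0.3]
opening: 0.0854
grasp_force: 0.0
```

{"fn": "drive_tool", "kwargs": {
  "offset": [
    [0,0,0],
    [0,0,0],
    [0,0,0],
    [0,0,0],
    [0,0,0],
    [0,0,0],
    [0,0,0],
    [0,0,0],
    [0,0,0],
    [0,0,0]
  ],
  "turn": [
    [0,0,0],
    [0,0,0],
    [0,0,0],
    [0,0,0],
    [0,0,0],
    [0,0,0],
    [0,0,0],
    [0,0,0],
    [0,0,0],
    [0,0,0]
  ],
  "claw": [0.2,0.3,0.4,0.6,0.6,0.6,0.6,0.6,0.6,0.6],
  "grip_force": 40
}}

```text
time: 11.15
position: [0.4554, -0.3232, 0.0359]
orientation: [[-0.002, 1.0, 0.001], [1.0, 0.002, -0.001], [-0.001, 0.001, -1.0]]
wrist_force: [-0.6, 0.3, 6.2]
opening: 0.0516
grasp_force: 41.3
```

{"fn": "drive_tool", "kwargs": {
  "offset": [
    [0,0,-0.005],
    [0,0,-0.01],
    [0,0,-0.015],
    [0,0,-0.02],
    [0,0,-0.02],
    [0,0,-0.02],
    [0,0,-0.02],
    [0,0,-0.015],
    [0,0,-0.01],
    [0,0,-0.005]
  ],
  "turn": [
    [0,0,0],
    [0,0,0],
    [0,0,0],
    [0,0,0],
    [0,0,0],
    [0,0,0],
    [0,0,0],
    [0,0,0],
    [0,0,0],
    [0,0,0]
  ],
  "claw": [0.6,0.6,0.6,0.6,0.6,0.6,0.6,0.6,0.6,0.6]
}}

```text
time: 12.15
position: [0.4552, -0.3231, 0.1765]
orientation: [[-0.002, 1.0, 0.001], [1.0, 0.002, -0.001], [-0.001, 0.001, -1.0]]
wrist_force: [-0.9, -0.4, -4.3]
opening: 0.0513
grasp_force: 43.3
```

{"fn": "drive_tool", "kwargs": {
  "offset": [
    [0.015,0.0042,0],
    [0.03,0.0085,0],
    [0.04,0.0113,0],
    [0.04,0.0113,0],
    [0.04,0.0113,0],
    [0.04,0.0113,0],
    [0.04,0.0113,0],
    [0.04,0.0113,0],
    [0.04,0.0113,0],
    [0.04,0.0113,0]
  ],
  "turn": [
    [0,0,0],
    [0,0,0],
    [0,0,0],
    [0,0,0],
    [0,0,0],
    [0,0,0],
    [0,0,0],
    [0,0,0],
    [0,0,0],
    [0,0,0]
  ],
  "claw": [0.6,0.6,0.6,0.6,0.6,0.6,0.6,0.6,0.6,0.6]
}}

```text
time: 13.15
position: [0.5566, 0.0447, 0.1745]
orientation: [[-0.003, 1.0, -0.002], [1.0, 0.003, 0.0], [0.0, -0.002, -1.0]]
wrist_force: [0.4, -0.2, -3.5]
opening: 0.0512
grasp_force: 43.3
```

{"fn": "drive_tool", "kwargs": {
  "offset": [
    [0.04,0.0113,0],
    [0.03,0.0085,0],
    [0.02,0.0056,0],
    [0.01,0.0028,0],
    [0,0,0],
    [0,0,0],
    [0,0,0],
    [0,0,0],
    [0,0,0],
    [0,0,0]
  ],
  "turn": [
    [0,0,0],
    [0,0,0],
    [0,0,0],
    [0,0,0],
    [0,0,-0.015],
    [0,0,-0.015],
    [0,0,-0.015],
    [0,0,-0.013],
    [0,0,0],
    [0,0,0]
  ],
  "claw": [0.6,0.6,0.6,0.6,0.6,0.6,0.6,0.6,0.6,0.6]
}}

```text
time: 14.15
position: [0.5853, 0.1419, 0.1754]
orientation: [[-0.06, 0.998, 0.0], [0.998, 0.06, 0.0], [0.0, 0.0, -1.0]]
wrist_force: [0.9, 0.8, -3.6]
opening: 0.0513
grasp_force: 43.3
```

```bash
python3 - <<'E'
from h import *
f=grab_frame('scene');save('s1.png',cv2.resize(f['image'][150:360,270:550],None,fx=2.5,fy=2.5,interpolation=cv2.INTER_CUBIC))
print(arm.get_state()['position'])
E
```

```text
[0.58534195 0.14198973 0.17538089]
```

View pics/s1.png

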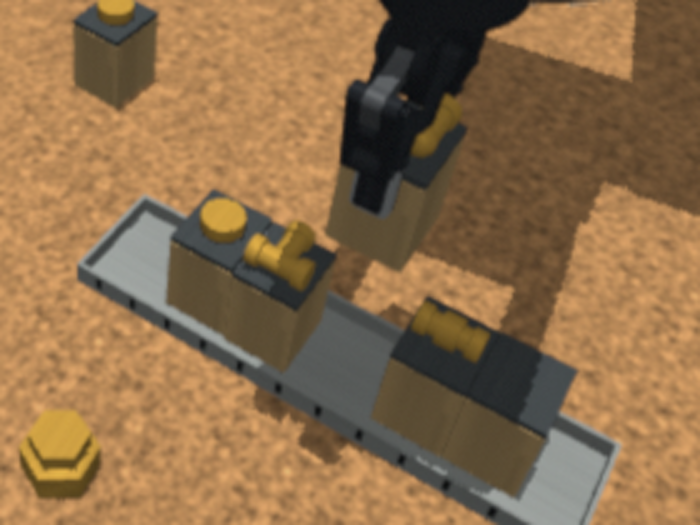

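The elbow box hangs level above the gap. I'll check its bottom corners (400,268) and (328,235) against the facing lid corners in the same picture.

```bash
python3 - <<'E'
from h import *
f=grab_frame('scene')
for n,x,y,z in(('e+y',400,268,.14),('e-y',328,235,.14),('tee+y+x',297,305,.074),('tee+y-x',336,257,.074),('st-y+x',393,352,.074),('st-y-x',428,300,.074)):print(n,world(f,270+x/2.5,150+y/2.5,z).round(4))
E
```

```text
e+y [0.6051 0.1657 0.14  ]
e-y [0.6096 0.1234 0.14  ]
tee+y+x [0.6133 0.1156 0.074 ]
tee+y-x [0.5656 0.1144 0.074 ]
st-y+x [0.6066 0.1765 0.074 ]
st-y-x [0.5593 0.1746 0.074 ]
```

{"fn": "drive_tool", "kwargs": {
  "offset": [
    [0.001,0,0.008],
    [0,0,0.015],
    [0,0,0.018],
    [0,0,0.018],
    [0,0,0.018],
    [0,0,0.018],
    [0,0,0.015],
    [0,0,0.01],
    [0,0,0.007],
    [0,0,0.003]
  ],
  "turn": [
    [0,0,0],
    [0,0,0],
    [0,0,0],
    [0,0,0],
    [0,0,0],
    [0,0,0],
    [0,0,0],
    [0,0,0],
    [0,0,0],
    [0,0,0]
  ],
  "claw": [0.6,0.6,0.6,0.6,0.6,0.6,0.6,0.6,0.6,0.6]
}}

```text
time: 15.25
position: [0.5852, 0.1433, 0.0448]
orientation: [[-0.06, 0.998, -0.0], [0.998, 0.06, -0.0], [-0.0, -0.0, -1.0]]
wrist_force: [-0.1, -1.8, -4.4]
opening: 0.0516
grasp_force: 43.3
```

{"fn": "drive_tool", "kwargs": {
  "offset": [
    [0,0,0.001],
    [0,0,0.001],
    [0,0,0.0005],
    [0,0,0.0005],
    [0,0,0],
    [0,0,0],
    [0,0,0],
    [0,0,0],
    [0,0,0],
    [0,0,0]
  ],
  "turn": [
    [0,0,0],
    [0,0,0],
    [0,0,0],
    [0,0,0],
    [0,0,0],
    [0,0,0],
    [0,0,0],
    [0,0,0],
    [0,0,0],
    [0,0,0]
  ],
  "claw": [0.6,0.6,0.6,0.6,0.6,0.6,0.6,0.6,0.6,0.6]
}}

```text
time: 16.25
position: [0.5853, 0.1433, 0.0423]
orientation: [[-0.06, 0.998, 0.0], [0.998, 0.06, 0.0], [0.0, 0.0, -1.0]]
wrist_force: [-0.6, -0.6, -3.4]
opening: 0.0514
grasp_force: 43.3
```

{"fn": "drive_tool", "kwargs": {
  "offset": [
    [0,0,0.0005],
    [0,0,0.0005],
    [0,0,0.0005],
    [0,0,0.0005],
    [0,0,0.0005],
    [0,0,0],
    [0,0,0],
    [0,0,0],
    [0,0,0],
    [0,0,0]
  ],
  "turn": [
    [0,0,0],
    [0,0,0],
    [0,0,0],
    [0,0,0],
    [0,0,0],
    [0,0,0],
    [0,0,0],
    [0,0,0],
    [0,0,0],
    [0,0,0]
  ],
  "claw": [0.6,0.6,0.6,0.6,0.6,0.6,0.6,0.6,0.6,0.6]
}}

```text
time: 17.25
position: [0.5852, 0.1433, 0.0399]
orientation: [[-0.06, 0.998, 0.0], [0.998, 0.06, 0.0], [0.0, 0.0, -1.0]]
wrist_force: [-3.2, 0.6, 3.0]
opening: 0.0512
grasp_force: 43.9
```

The force has changed sign (−3.4 to +3 N), so the box is on the floor. Releasing and rising.

{"fn": "drive_tool", "kwargs": {
  "offset": [
    [0,0,0],
    [0,0,0],
    [0,0,0],
    [0,0,0],
    [0,0,0],
    [0,0,0],
    [0,0,-0.01],
    [0,0,-0.02],
    [0,0,-0.03],
    [0,0,-0.04]
  ],
  "turn": [
    [0,0,0],
    [0,0,0],
    [0,0,0],
    [0,0,0],
    [0,0,0],
    [0,0,0],
    [0,0,0],
    [0,0,0],
    [0,0,0],
    [0,0,0]
  ],
  "claw": [0.4,0.2,0,0,0,0,0,0,0,0]
}}

```text
time: 18.25
position: [0.5842, 0.1431, 0.1403]
orientation: [[-0.06, 0.998, -0.002], [0.998, 0.06, -0.0], [-0.0, -0.002, -1.0]]
wrist_force: [1.2, 0.1, 0.4]
opening: 0.0853
grasp_force: 0.0
```

{"fn": "drive_tool", "kwargs": {
  "offset": [
    [-0.0,0,-0.04],
    [-0.02,0,-0.03],
    [-0.04,0,0],
    [-0.04,0,0],
    [-0.04,0,0],
    [-0.04,0,0],
    [-0.04,0,0],
    [-0.04,0,0],
    [-0.03,0,0],
    [0,0,0]
  ],
  "turn": [
    [0,0,0],
    [0,0,0],
    [0,0,0],
    [0,0,0],
    [0,0,0],
    [0,0,0],
    [0,0,0],
    [0,0,0],
    [0,0,0],
    [0,0,0]
  ],
  "claw": [0,0,0,0,0,0,0,0,0,0]
}}

```text
time: 19.25
position: [0.6028, -0.1498, 0.2106]
orientation: [[-0.057, 0.998, 0.001], [0.998, 0.057, -0.001], [-0.001, 0.001, -1.0]]
wrist_force: [0.3, 1.5, 0.4]
opening: 0.0856
grasp_force: 0.0
```

```bash
python3 - <<'E'
from h import *
f=grab_frame('top');lids(f)
a=cv2.resize(f['image'][150:215,125:315],None,fx=4,fy=4,interpolation=cv2.INTER_CUBIC);save('t2.png',a)
E
```

```text
[415. 176.] 562 z 0.0709 rect mm [ 600.6 -238. ] [46.1 52.9] 68.5
[174. 181.] 2118 z 0.0754 rect mm [581.9 193.1] [ 52.6 145.3] 4.1
[368. 251.] 744 z 0.0715 rect mm [ 457.6 -152.9] [46.1 52. ] 88.4
```

View pics/t2.png

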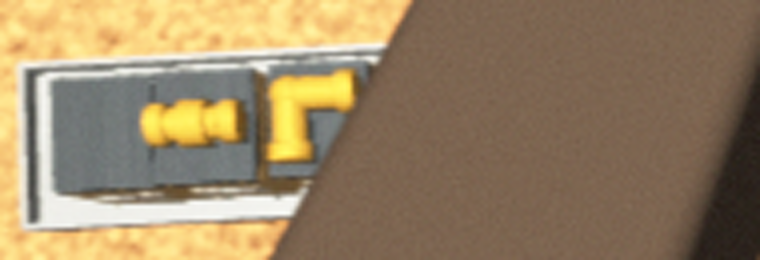

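The elbow lid stands square next to the straight box, but the arm covers the tee side. I'll look from the scene camera.

```bash
python3 - <<'E'
from h import *
f=grab_frame('scene');save('s2.png',cv2.resize(f['image'][150:360,270:550],None,fx=2.5,fy=2.5,interpolation=cv2.INTER_CUBIC))
E
```

```text
(no output)
```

View pics/s2.png

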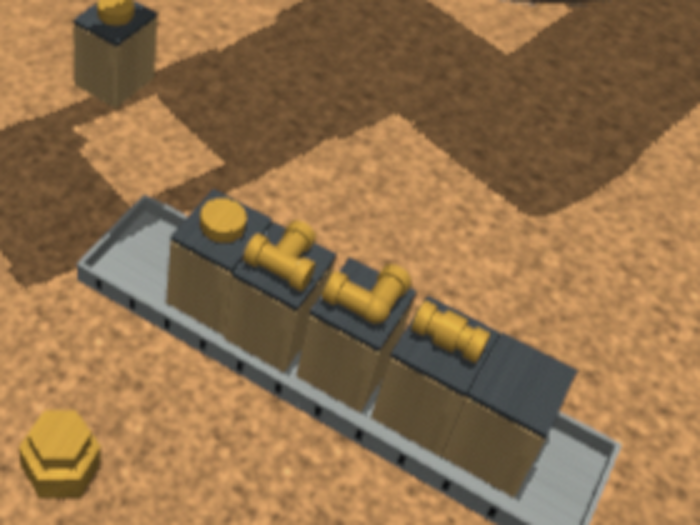

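The elbow box (crop 365,300) stands upright and square between the tee (285,260) and the straight (450,335). It is clear of both and the arm touches nothing.

```bash
python3 -c "
from bench import arm
print(arm.job_done())"
```

```text
the job is handed in; nothing more can be done
None
```

The elbow box was set down upright and square on the tray floor between the tee and straight boxes, and the job was handed in at about 19 s of the 51 s allowed; no verdict came back.

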